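# Turn the microscope stage plate face down in its service stand and lock it

### The job

Free the black stage plate by lifting the barrel bolt's handle out of its notch and drawing the bolt fully out, then turn the plate right over about its long axis until it rests against its stop with the ribbed heater side up. Then lock it there by turning the lock knob clockwise until it is firmly tight, without overtightening it. Do not press on the round window, leave the bolt drawn and leave the other things on the bench where they are.

Things in the scene. Friction and masses are not known exactly. Their poses are not given: they have to be found in the camera images.
- stand: White service stand, fixed. Origin on the bench under the plate's centre; x away from the robot at yaw 0, y along the plate's turning axis (x 0, z 130), z up. Offsets below are in this frame, mm. Base x +-100, y -192..218, 12 high. Uprights: x -60..40, y 108..122, top z 150 (bolt); x +-35, y -122..-108, top z 190 (clamp). Clamp head x +-25, y -172..-114, z 182..198.
- carrier (a joint): Turn of the plate about its long axis, rad: 0 = level, window up (start); grows as its near (-x) edge rises and its far edge sinks; pi = turned right over, against the stop, ribbed side up. Limits 0 and pi. It swivels stiffly (0.12 N m: 2 to 3 N at an edge) and stays where it is left. With the bolt in it moves under 0.1.
- near_edge (a point): Middle of the plate edge on the stand's -x side at the start, at mid-thickness; moves with the plate. The plate is black, 120 (x) x 170 (y) x 8 thick, centred on the turning axis. Below its edges there is free space down to the base.
- far_edge (a point): Middle of the plate's opposite long edge, on the stand's +x side at the start; moves with the plate.
- window: Fragile round window, ring 60 across and 3 high, in the middle of the plate's upper face at the start. Origin at the plate's centre, z out of the window side. The other face has a ribbed aluminium heater cover 50 x 110, up to 9 high, in its middle. Push the plate outside both, near its long edges.
- bolt_handle (a point): Centre of the 22 ball at the end of the bolt's handle, 64 from the bolt's axis; moves with it. That axis is parallel to y at x -40, z 130. The handle is a steel rod 10 thick, at y 150 with the bolt fully in. It starts pointing to -x and 30 degrees upward, between two notch blocks that reach 16 to 28 from the axis, 2.5 play each side; a bracket below them is 118 high.
- bolt_lift (a joint): Lift of the bolt handle about the bolt's axis, rad: 0 = down in the notch, 30 degrees above level; 1.05 = straight up (its end). Above about 0.75 it is clear of the notch. Light friction; it stays, or sinks to rest on the block.
- bolt_slide (a joint): Draw of the bolt along the stand's +y, m: 0 = fully in, holding the plate; 0.034 = fully out (its end). Slides with about 2 N, only with the handle lifted clear of the notch.
- knob_axis (a point): Point on the lock knob's vertical axis at the height of its lever: (0, -140, 212) in the stand, fixed. The knob is a black hub 38 across, z 199..225, with one level steel lever 11 thick.
- knob_ball (a point): Centre of the 20 ball at the end of the knob's lever, 72 from the knob's axis; moves with the knob.
- lock_knob (a joint): Turn of the lock knob, rad, growing clockwise from above (tightening); the lever's direction angle in the stand is -0.70 - value (0 = +x). It turns loosely (about 0.22 N m, 3 N at the ball) until a brake shoe bites on the drum, somewhere from 0.3 to 2.2, not shown (wear), then stiffens by some 1.4 N m per rad. Firmly tight: resists 8 N at the ball; over 14 N overtightens. Released, it springs back 0.1 to 0.3 and holds.
- brake_drum: Steel drum 60 across, 18 wide, on the plate's shaft under the clamp head at y -131..-149; the brake shoe presses on it from above. Origin at the plate's centre; turns with the plate.
- wash_bottle: Bystander: white bottle 60 across, 140 high; origin under its centre.
- dish: Bystander: clear covered dish 90 across, 20 high; origin under its centre.
- tip_box: Bystander: blue closed pipette-tip box 85 x 120 x 60 high; origin under its centre.

How it is judged:
By the outcome, as a careful person would: the job done as asked, in the order asked, and still so for the second after the job is handed in, with the robot touching nothing.
It also fails if it takes over 72 s, if anything falls off the work surface, if the arm or the gripper's body presses on something with over 40 N, if the wrist force passes 120 N, or if a joint passes its speed limit or range.

### The arm

A 6-joint arm with a two-finger parallel gripper is mounted at the origin on the work surface. World frame = base frame: x ahead of the robot, y to its left, z up, the work surface at z = 0. Lengths are in m, angles in rad, forces in N, time in s.
With the tool pointing down it reaches from about 0.4 to 0.825 m from the base axis. Payload 7 kg.
Tool frame: the origin (TCP) lies on the centre line of the jaws, within the pads' length; the fingertips stand env.tip_reach ahead of it and the grasp point (between the pads) lies 5 mm behind it (env.tip_reach is the distance from the TCP to the fingertips, in m); z points along the fingers, y is the direction in which the jaws open and shut (so a half turn about z gives the same grasp; the last joint's range is limited). The gripper opens to 85 mm and grips with 20 to 120 N. Pads are 22 mm wide; open, the fingers measure 114 mm over their backs; the gripper's body (76 mm by 85 mm) begins 54 mm behind the grasp point. The pads swing forward as they close: fully open they stand 13 mm farther back than shut.
Start: joints at [1.412, 0.359, 0.012, 0, -1.224, -0.288], TCP at [0.292, 0.609, 0.217] pointing down, gripper open.
Joint ranges: [-3.07, 3.07], [-1.43, 2.12], [-1.02, 1.25], [-3.03, 1.67], [-3.05, -0], [-3.03, 3.03]. Speed limits (rad/s): [2.39, 2.39, 3.01, 3.14, 3.14, 3.14].

### API

Orientations are given as a rotation vector (axis times angle).
In Python, from plant import env gives the robot as it stands.
- The arm moves only by the tool jog_arm, never from a script. Its argument "increments" is a list of rows, each a list of 7 numbers: the gripper's target within -1 to 1 (fully open at 1, half-way at 0, shut at -1), then the shift along the tool's x, y, z in mm, then the turn, a rotation vector about the tool's x, y, z in degrees. In form: [[hand, x, y, z, ax, ay, az], ...]. A call has 1 to 10 rows; each row shifts and turns the commanded pose from where the row before left it, along the tool's axes as they then stand; what a row does not reach is not made up. A row lasts 1/8 s, in which the tool goes at most 62.5 mm and 10.7 degrees, less where a joint would pass 70% of its speed; a pose out of reach is approached as far as the arm can. A call with a gripper value outside its range is refused whole. The fingers move at their own pace and stop on an object; "squeeze" is the grip in N (left out, the last holds). Time passes only in rows, so rows that do not move let the fingers close. It gives the time, the measured TCP pose, the force and the opening at its end, in the units of the state.
- env.get_obs(): the state, without advancing time (a new reading comes with each control period).
- env.get_image(name): name is "side" or "top"; returns a dict with "frame" (400x640x3 uint8, red, green, blue), "fx", "fy", "cx", "cy" (pixels), "dist_coeffs" ([k1, k2, p1, p2, k3] as OpenCV has them; the pictures are not rectified), "R" (3x3) and "t" (3): a world point X has camera coordinates R X + t. Camera axes: x right, y down, z forward; pixel columns grow to the right and rows downward; lengths in m; the calibration is good to about 2 mm. A picture is of the moment at which its call begins. There is no depth.
- env.close_job(): hands the job in, once; it reports no verdict.
The state is a dict: "time_s": time; "joint_positions": joint angles; "qvel": joint speeds; "joint_efforts": joint torques, N m; "tool_pos": TCP position; "eef_rot": TCP orientation; "force": force on the tool from outside, world axes, zero at the start; "torque": the same for the moment, N m; "width": finger opening in m.
Only numpy, scipy, OpenCV 4.12 (cv2) and the standard library are available. Lean on these libraries where they do the work, as an engineer would, in place of code of your own. Each camera call takes 0.05 s, during which the arm holds its last target.

## Working session

There is one attempt and no reset: what is moved stays moved. The work goes in short steps, Python scripts to look and compute and a tool call to move; the robot and the scene stay as the last step left them, time stands still between calls to the robot, and variables do not carry over. Pictures are saved under pics/ and viewed, and the job is handed in when it is done.

Besides the shell and the picture viewer there is one more tool, called after "Emit:" as name(argument=value, ...), one argument or row to a line, values as JSON. jog_arm: Moves the arm, as the interface text tells. Its arguments: {"type":"object","properties":{"increments":{"type":"array","items":{"type":"array","items":{"type":"number"}}},"squeeze":{"type":"number"}},"required":["increments"]}

```bash
ls; mkdir -p pics; python3 - <<'E'
from plant import env
import cv2,numpy as np
print(env.tip_reach)
o=env.get_obs()
for k,v in o.items(): print(k,np.round(v,4))
for n in ("side","top"):
    d=env.get_image(n)
    cv2.imwrite(f"pics/{n}0.png",d["frame"][:,:,::-1])
    print(n,[d[k] for k in("fx","fy","cx","cy","dist_coeffs")],np.round(d["R"],4).tolist(),np.round(d["t"],4))
E
```

```text
pics
0.014
time_s 0.0
joint_positions [ 1.4121e+00  3.5940e-01  1.1100e-02 -3.0000e-04 -1.2241e+00 -2.8810e-01]
qvel [-0.0009  0.0014 -0.0007  0.0017 -0.0005  0.0013]
joint_efforts [-1.10000e-03 -5.83320e+01  2.93427e+01  6.93720e+00 -5.80000e-03
  0.00000e+00]
tool_pos [0.2914 0.6083 0.2158]
eef_rot [ 3.0619e+00 -6.9580e-01 -3.0000e-04]
force [ 0.0383 -0.9131  0.389 ]
torque [ 0.0145 -0.0097  0.0119]
width 0.0854
side [451.3843511627185, 451.3843511627185, 314.44860428478773, 205.1830828916497, array([0.03109125, 0.        , 0.        , 0.        , 0.        ])] [[0.9923, -0.1226, 0.0194], [-0.0792, -0.7456, -0.6616], [0.0956, 0.655, -0.7496]] [-0.525   0.1361  1.4993]
top [492.4602046318977, 492.4602046318977, 318.9547253559836, 206.5305119845737, array([-0.15551479,  0.        ,  0.        ,  0.        ,  0.        ])] [[-0.0131, -0.9998, -0.013], [-0.992, 0.0146, -0.1256], [0.1257, 0.0112, -0.992]] [0.0156 0.5462 1.315 ]
```

View pics/side0.png

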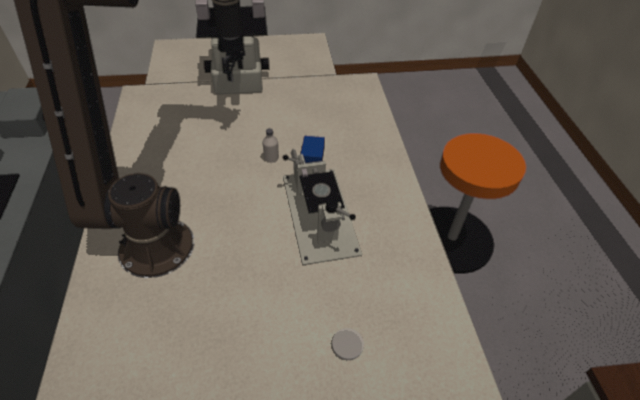

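View pics/top0.png

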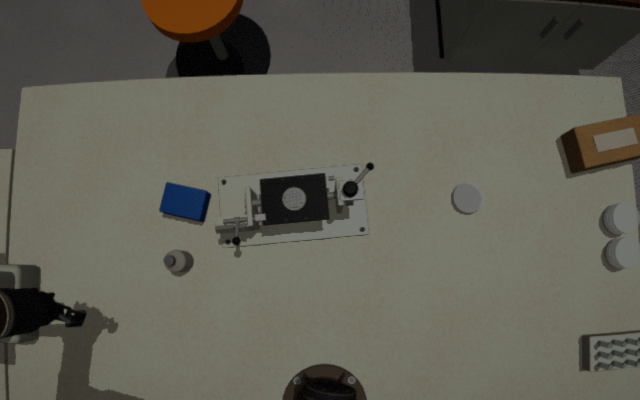

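The side view shows the stand at about (320,215), with the knob lever ball at (352,216) and the bolt handle at (285,157). In the top view the base spans about (218..368, 165..247), the knob ball is at (370,166), the handle ball at (236,241), the blue box at (185,202) and the bottle at (176,261). Next I'll measure the base corners and balls.

```bash
cat > h.py <<'E'
from plant import env
import cv2,numpy as np
from scipy.spatial.transform import Rotation as Ro
def ray(d,uv):
    K=np.array([[d["fx"],0,d["cx"]],[0,d["fy"],d["cy"]],[0,0,1]])
    p=cv2.undistortPoints(np.array([[uv]],float),K,np.array(d["dist_coeffs"]))[0,0]
    R=np.array(d["R"]);t=np.array(d["t"])
    return -R.T@t, R.T@np.array([p[0],p[1],1])
def onplane(d,uv,z):
    c,r=ray(d,uv); return c+r*(z-c[2])/r[2]
def proj(d,X):
    K=np.array([[d["fx"],0,d["cx"]],[0,d["fy"],d["cy"]],[0,0,1]])
    R=np.array(d["R"]);t=np.array(d["t"])
    return cv2.projectPoints(np.atleast_2d(X).astype(float),cv2.Rodrigues(R)[0],t,K,np.array(d["dist_coeffs"]))[0][:,0]
def tri(d1,u1,d2,u2):
    c1,r1=ray(d1,u1);c2,r2=ray(d2,u2)
    A=np.stack([r1,-r2],1);s=np.linalg.lstsq(A,c2-c1,rcond=None)[0]
    p,q=c1+s[0]*r1,c2+s[1]*r2
    return (p+q)/2,np.linalg.norm(p-q)
def crop(d,x0,y0,x1,y1,f,name):
    c=d["frame"][y0:y1,x0:x1,::-1]
    cv2.imwrite("pics/"+name,cv2.resize(c,None,fx=f,fy=f,interpolation=cv2.INTER_CUBIC))
E
python3 - <<'E'
from h import *
d=env.get_image("top"); crop(d,205,150,385,260,4.4,"t1.png")
d=env.get_image("side"); crop(d,260,125,380,275,4,"s1.png")
E
```

```text
(no output)
```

View pics/t1.png

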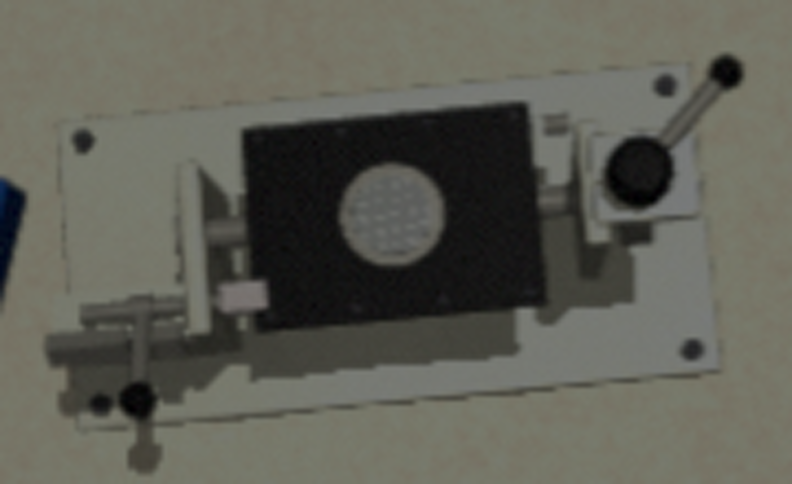

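View pics/s1.png

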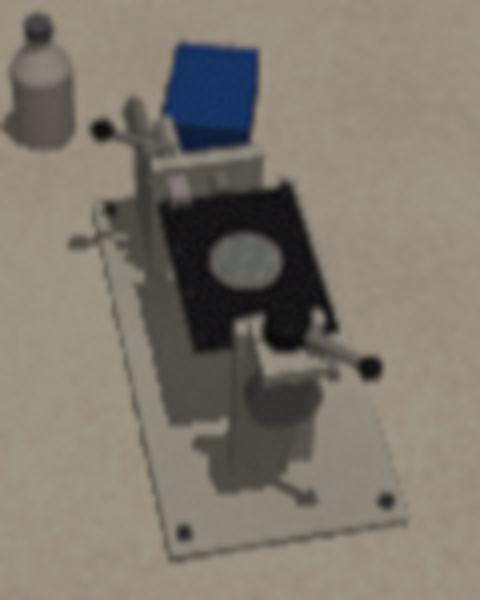

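```bash
python3 - <<'E'
from h import *
dt=env.get_image("top");ds=env.get_image("side")
T=lambda u,v:((u+.5)/4.4+205-.5,(v+.5)/4.4+150-.5)
S=lambda u,v:((u+.5)/4+260-.5,(v+.5)/4+125-.5)
loc=np.array([[100,218],[100,-192],[-100,-192],[-100,218]])/1000
W=np.array([onplane(dt,T(*p),.012)[:2] for p in [(60,122),(688,62),(720,370),(80,432)]])
loc2=np.array([[100,-192],[-100,-192]])/1000
W2=np.array([onplane(ds,S(*p),.012)[:2] for p in [(408,521),(170,560)]])
def fit(L,W):
    a=L-L.mean(0);b=W-W.mean(0)
    th=np.arctan2((a[:,0]*b[:,1]-a[:,1]*b[:,0]).sum(),(a*b).sum())
    R=np.array([[np.cos(th),-np.sin(th)],[np.sin(th),np.cos(th)]])
    o=W.mean(0)-R@L.mean(0); return th,o,(W-(L@R.T+o))*1000
th,o,r=fit(loc,W);print(th,o,r.round(1))
print("side2",fit(loc2,W2))
th,o,r=fit(np.vstack([loc,loc2]),np.vstack([W,W2]));print(th,o,r.round(1))
R=np.array([[np.cos(th),-np.sin(th)],[np.sin(th),np.cos(th)]])
def L(X): return np.r_[R.T@(X[:2]-o),X[2]]*1000
for n,a,b in [("knobball",(726,71),(371,368)),("handle",(137,400),(101,130)),("window",(391,214),(246,260)),("hub",(639,171),(288,322))]:
    X,e=tri(dt,T(*a),ds,S(*b)); print(n,X.round(4),"loc",L(X).round(1),"gap",round(e*1000,1))
# bystanders
print("box",L(onplane(dt,(185,202),.06)),"bottle",L(onplane(dt,(172,261),.1)))
E
```

```text
0.08088864231823767 [0.55472823 0.069857  ] [[ 0.  -2.5]
 [-0.7  1.6]
 [ 0.8  2.4]
 [-0.1 -1.6]]
side2 (np.float64(0.0839400139626136), array([0.55512357, 0.06575177]), array([[-0.95524907, -0.08037248],
       [ 0.95524907,  0.08037248]]))
0.08172745484580347 [0.55500837 0.0685009 ] [[-0.1 -1.2]
 [-1.1  2.9]
 [ 0.3  3.8]
 [-0.2 -0.1]
 [-0.4 -2.6]
 [ 1.5 -2.9]]
knobball [ 0.6217 -0.1171  0.2124] loc [  51.3 -190.4  212.4] gap 1.6
handle [0.4489 0.2137 0.162 ] loc [-93.9 153.4 162. ] gap 1.0
window [0.5566 0.0713 0.1364] loc [  1.8   2.7 136.4] gap 2.0
hub [ 0.567  -0.0682  0.2146] loc [   0.8 -137.2  214.6] gap 2.4
box [ 30.86934851 303.72860662  60.        ] bottle [-128.13142995  337.66307064  100.        ]
```

```bash
cat >> h.py <<'E'
TH=0.082; O=np.array([0.5552,0.0713])
RS=np.array([[np.cos(TH),-np.sin(TH),0],[np.sin(TH),np.cos(TH),0],[0,0,1]])
def st(o=None):
    o=o or env.get_obs()
    p=np.array(o["tool_pos"]);R=Ro.from_rotvec(o["eef_rot"]).as_matrix()
    return RS.T@(p-np.r_[O,0])*1000, RS.T@R
def show():
    o=env.get_obs();p,R=st(o)
    print("t",round(o["time_s"],2),"tcp stand",p.round(1),"x_t",R[:,0].round(3),"z_t",R[:,2].round(3),"w",round(o["width"]*1000,1),"F stand",(RS.T@np.array(o["force"])).round(1),"q",np.round(o["joint_positions"],2))
def delta(target,yaw=None):
    """target stand mm; tool down; yaw = stand angle of tool x. returns tool-frame shift, turn deg"""
    p,R=st()
    d=R.T@(np.array(target)-p)
    if yaw is None: return d.round(1)
    c,s=np.cos(yaw),np.sin(yaw)
    Rt=np.array([[c,s,0],[s,-c,0],[0,0,-1]])
    return d.round(1),np.degrees(Ro.from_matrix(R.T@Rt).as_rotvec()).round(1)
E
python3 - <<'E'
from h import *
show()
for y in (0,np.pi): print(delta([-96,150,290],y))
E
```

```text
t 0.3 tcp stand [-218.7  557.1  216.4] x_t [ 0.863 -0.505  0.   ] z_t [-0.    -0.001 -1.   ] w 85.4 F stand [-0.2  0.4  0.7] q [ 1.41  0.36  0.01 -0.   -1.22 -0.29]
(array([311.3, 289.6, -73.4]), array([  0. ,   0. , -30.3]))
(array([311.3, 289.6, -73.4]), array([  0. ,  -0. , 149.7]))
```

Emit:
jog_arm(
  increments=[
    [1,15,14,-20,0,0,0],
    [1,35,32,-20,0,0,0],
    [1,35,32,-15,0,0,0],
    [1,35,32,-10,0,0,0],
    [1,35,32,-8,0,0,0],
    [1,35,32,0,0,0,0],
    [1,35,33,0,0,0,0],
    [0.2,35,33,0,0,0,0],
    [0.2,35,33,0,0,0,0],
    [0.2,16,16,0,0,0,0],
  ],
  squeeze=30,
)

```text
time_s: 1.55
tool_pos: [0.4476, 0.2109, 0.2912]
eef_rot: [-3.061, 0.698, -0.002]
force: [-0.1, 0.2, 0.4]
width: 0.051
```

Emit:
jog_arm(
  increments=[
    [0.2,0,0,0,0,0,-10.1],
    [0.2,0,0,0,0,0,-10.1],
    [0.2,0,0,0,0,0,-10.1],
    [0.2,0,0,0,0,0,0],
  ],
)

```text
time_s: 2.05
tool_pos: [0.4472, 0.2131, 0.2907]
eef_rot: [-3.138, -0.126, -0.002]
force: [-0.5, 0.1, -0.0]
width: 0.0513
```

```bash
python3 - <<'E'
from h import *
show()
print(delta([-96,151,162],0))
d=env.get_image("side"); crop(d,240,60,400,260,3,"s2.png")
d=env.get_image("top"); crop(d,185,130,385,280,4,"t2.png")
E
```

```text
t 2.05 tcp stand [-96.  150.2 290.7] x_t [ 1.    -0.002  0.001] z_t [ 0.001  0.001 -1.   ] w 51.3 F stand [-0.5  0.2 -0. ] q [ 0.84  0.01 -0.25  0.   -1.3   0.81]
(array([ -0.2,  -0.7, 128.7]), array([-0.1, -0.1, -0.1]))
```

View pics/s2.png

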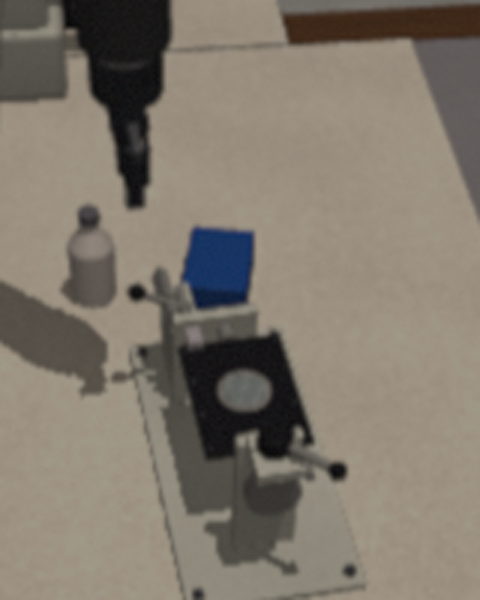

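View pics/t2.png

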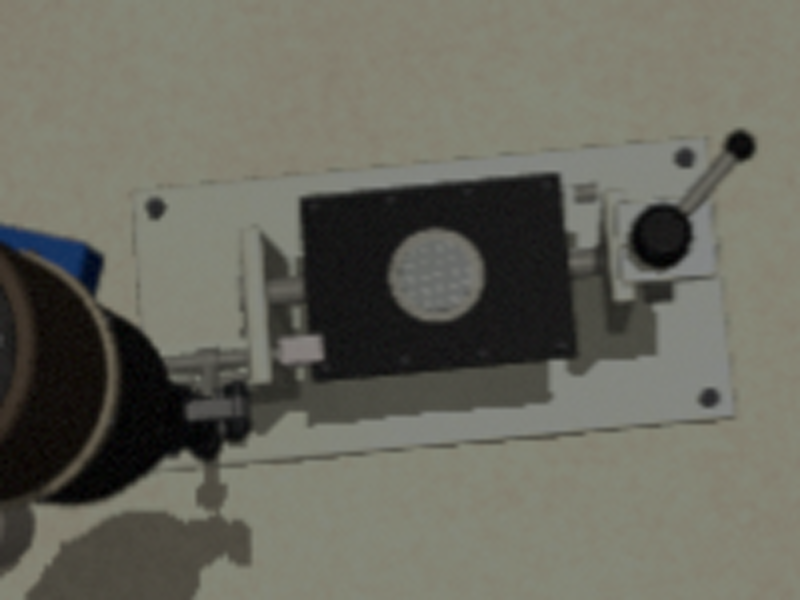

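The gripper (side crop (135,190)) is above the handle ball (137,293). I'll go straight down and close on it.

Emit:
jog_arm(
  increments=[
    [0.2,0,0,30,0,0,0],
    [0.2,0,0,40,0,0,0],
    [0.2,0,0,35,0,0,0],
    [0.2,0,-1,20,0,0,0],
    [0.2,0,0,8,0,0,0],
    [-0.2,0,0,0,0,0,0],
    [-0.6,0,0,0,0,0,0],
    [-0.8,0,0,0,0,0,0],
    [-0.8,0,0,0,0,0,0],
  ],
  squeeze=25,
)

```text
time_s: 3.28
tool_pos: [0.4476, 0.2148, 0.1575]
eef_rot: [-3.138, -0.129, -0.002]
force: [0.0, -1.2, 4.1]
width: 0.0082
```

```bash
python3 - <<'E'
from h import *
show()
d=env.get_image("side"); crop(d,260,110,380,230,4,"s3.png")
E
```

```text
t 3.27 tcp stand [-95.5 151.8 157.5] x_t [1.    0.    0.001] z_t [ 0.001  0.001 -1.   ] w 8.2 F stand [-0.1 -1.2  4.1] q [ 0.84  0.11 -0.46  0.   -1.    0.81]
```

View pics/s3.png

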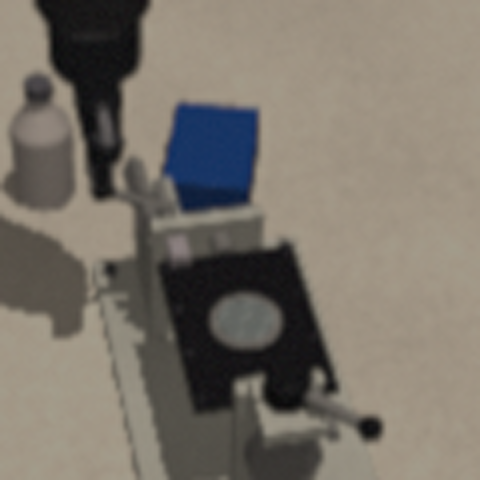

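```bash
python3 - <<'E'
from h import *
d=env.get_image("top"); crop(d,205,180,305,260,8,"t4.png")
d=env.get_image("side"); crop(d,265,130,325,190,9,"s4.png")
p=np.r_[O,0]+RS@np.array([-95.4,150,162])/1000
print(proj(d,p),proj(env.get_image("top"),p))
E
```

```text
[[284.4576583  157.31764238]] [[236.05489765 240.73890554]]
```

View pics/t4.png

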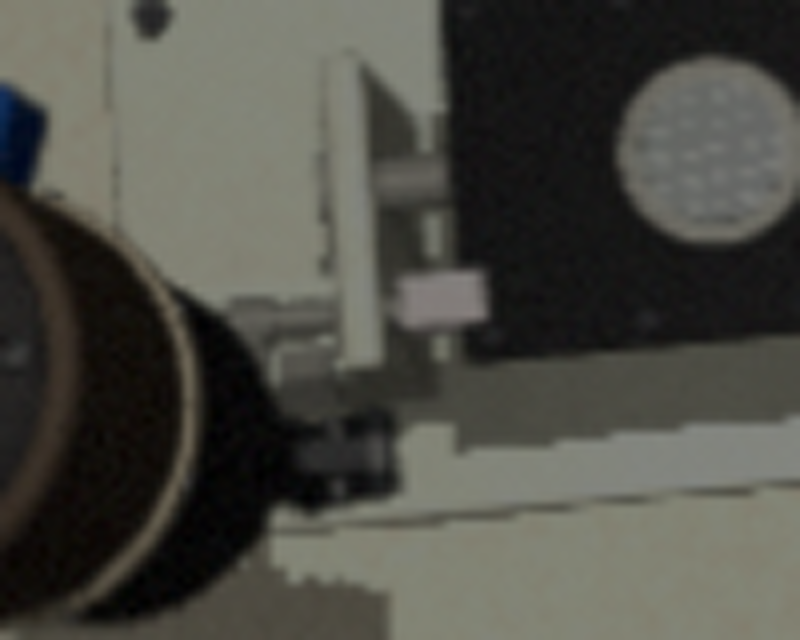

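View pics/s4.png

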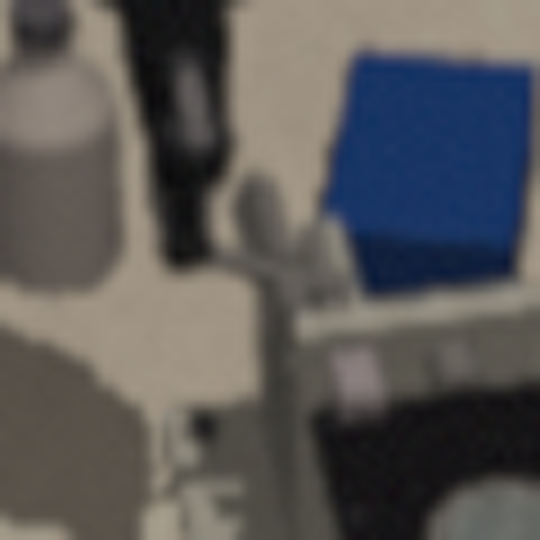

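```bash
python3 - <<'E'
from h import *
d=env.get_image("side")
for z in (143.5,150,157,162,170):
    p=np.r_[O,0]+RS@np.array([-95.5,151.8,z])/1000
    u=proj(d,p)[0]; print(z,u.round(1),((u-[265,130])*9).round())
p=st()[0];show()
E
```

```text
143.5 [284.5 160.9] [176. 278.]
150 [284.5 159.5] [175. 266.]
157 [284.4 158. ] [175. 252.]
162 [284.3 157. ] [174. 243.]
170 [284.3 155.2] [173. 227.]
t 3.52 tcp stand [-95.6 151.9 157.2] x_t [1.    0.    0.001] z_t [ 0.001  0.    -1.   ] w 8.7 F stand [-0.7 -1.7  5.3] q [ 0.84  0.11 -0.46  0.   -1.    0.81]
```

Emit:
jog_arm(
  increments=[
    [-0.8,0,0,0,0,0,0],
  ],
)

```text
time_s: 3.65
tool_pos: [0.4475, 0.2148, 0.1571]
eef_rot: [-3.139, -0.129, -0.001]
force: [-0.1, -0.2, 5.8]
width: 0.0085
```

Emit:
jog_arm(
  increments=[
    [0.2,0,0,0,0,0,0],
    [0.2,0,0,0,0,0,0],
    [0.2,0,0,0,0,0,0],
  ],
)

```text
time_s: 4.03
tool_pos: [0.4469, 0.2146, 0.1564]
eef_rot: [3.139, 0.129, -0.001]
force: [0.2, -0.7, -0.0]
width: 0.0513
```

```bash
python3 - <<'E'
from h import *
d=env.get_image("side"); crop(d,265,130,325,190,9,"s5.png")
d=env.get_image("top"); crop(d,205,180,305,260,8,"t5.png")
show()
E
```

```text
t 4.12 tcp stand [-96.1 151.7 156.5] x_t [ 1. -0. -0.] z_t [-0. -0. -1.] w 51.2 F stand [-0.4 -0.2  0.7] q [ 0.84  0.11 -0.46 -0.   -1.    0.81]
```

View pics/s5.png

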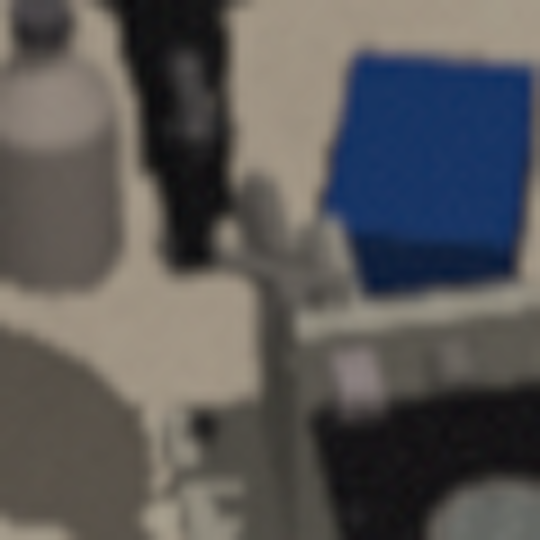

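View pics/t5.png

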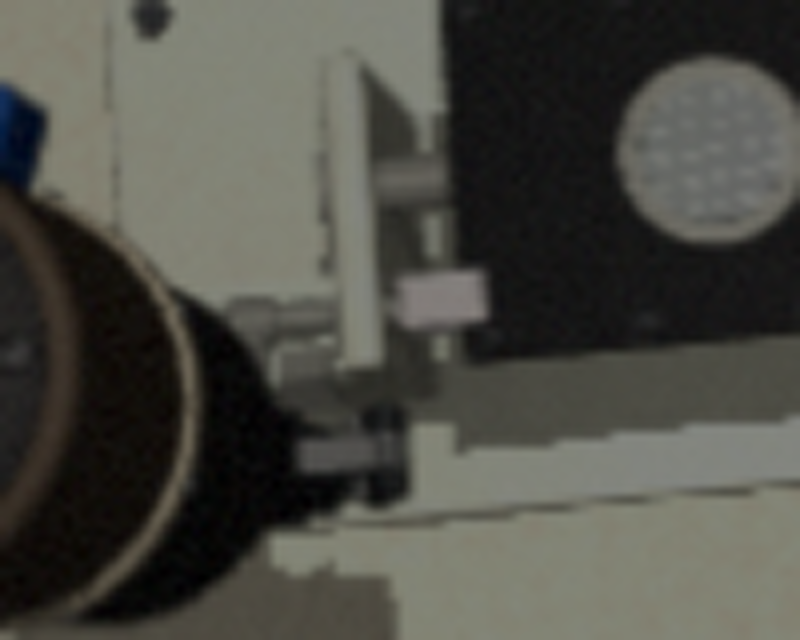

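```bash
python3 - <<'E'
from h import *
d=env.get_image("side")
P=lambda v:proj(d,np.r_[O,0]+RS@np.array(v)/1000)[0].round(1)
for y in (115,125,150):
  for z in (270,280,290): print("open",y,z,P([-96,y,z]))
for y in (138,145,152):
  for z in (143,150,157,164): print("shut",y,z,P([-96,y,z]))
crop(d,265,90,325,190,6,"s6.png")
im=d["frame"][150:165,278:294].sum(2); print(im)
E
```

```text
open 115 270 [285.  139.8]
open 115 280 [284.9 137.4]
open 115 290 [284.8 134.9]
open 125 270 [284.5 137.8]
open 125 280 [284.4 135.4]
open 125 290 [284.3 132.9]
open 150 270 [283.3 132.9]
open 150 280 [283.2 130.5]
open 150 290 [283.1 128. ]
shut 138 143 [285.  163.7]
shut 138 150 [285.  162.2]
shut 138 157 [284.9 160.7]
shut 138 164 [284.8 159.2]
shut 145 143 [284.7 162.3]
shut 145 150 [284.6 160.9]
shut 145 157 [284.6 159.4]
shut 145 164 [284.5 157.9]
shut 152 143 [284.4 161. ]
shut 152 150 [284.3 159.5]
shut 152 157 [284.2 158. ]
shut 152 164 [284.2 156.5]
[[347 428 428 359 214  82  53  52  53  54  59  71 193 303 265 272]
 [331 427 450 407 255 104  59  54  64  59  53  63 145 231 225 244]
 [325 428 453 420 307 150  55  64  67  61  58  57 115 188 209 235]
 [326 425 449 431 340 179  63  57  63  57  77 117 155 185 199 220]
 [316 422 447 424 343 192  65  59  62  66 135 231 279 236 201 215]
 [303 412 441 419 333 193  83  55  57  72 180 316 382 295 217 210]
 [299 413 437 410 310 191 104  70  53  81 176 313 391 326 230 203]
 [313 411 437 407 297 181 105  63  51  68 146 267 342 315 247 212]
 [348 428 442 418 333 207 119  66  59  72 142 229 285 290 265 246]
 [397 435 440 432 390 276 172 131 151 162 195 252 268 266 262 263]
 [428 444 441 438 422 353 287 276 302 313 325 349 344 320 273 239]
 [445 444 442 438 435 418 392 395 413 424 424 429 429 412 351 255]
 [440 437 437 437 440 436 436 434 444 441 442 441 444 438 411 308]
 [433 434 434 436 437 434 439 441 439 439 435 442 438 442 421 322]
 [435 433 431 440 435 438 438 440 438 437 439 439 440 438 419 329]]
```

```bash
python3 - <<'E'
import cv2
a=cv2.imread("pics/side0.png")[150:165,278:294].astype(int).sum(2);print(a)
E
```

```text
[[329 417 432 430 429 422 423 428 433 438 432 432 410 333 247 254]
 [316 406 430 429 426 426 424 427 432 434 432 420 381 280 211 230]
 [310 411 434 431 429 429 430 424 427 429 426 409 343 241 197 224]
 [313 408 428 430 427 425 413 395 397 419 427 410 340 231 190 213]
 [301 405 425 422 409 376 341 305 311 370 417 421 369 251 194 205]
 [287 398 422 411 366 263 190 158 176 268 367 420 396 287 206 207]
 [289 394 417 393 303 167  68  62  80 154 282 389 406 314 218 197]
 [301 396 419 391 277 128  46  62  53  94 213 335 367 310 225 199]
 [336 408 423 401 317 171  66  41  60 103 189 269 291 280 247 231]
 [381 415 423 415 374 260 155 120 152 205 253 256 256 255 256 256]
 [414 424 423 420 401 347 289 256 290 331 356 334 310 282 251 239]
 [426 429 423 418 418 410 391 375 398 410 419 409 397 367 317 241]
 [424 426 418 418 421 424 420 419 426 421 423 424 422 418 390 296]
 [415 417 416 421 419 421 421 424 421 421 422 420 423 425 402 312]
 [415 416 419 418 419 419 424 421 421 422 424 424 423 422 405 316]]
```

```bash
python3 - <<'E'
from h import *
import cv2
d=env.get_image("side"); t=env.get_image("top")
crop(d,265,80,305,170,6.6,"s7.png"); crop(t,205,190,275,260,8,"t7.png")
for z in (100,157,180,220):
    X=RS.T@(onplane(t,(253,237),z/1000)-np.r_[O,0])*1000; print(z,X.round(1))
E
python3 - <<'E'
import cv2
a=cv2.imread("pics/s7.png");b=cv2.imread("pics/t7.png")
import numpy as np
c=np.zeros((600,264+560,3),np.uint8);c[:a.shape[0],:264]=a[:600];c[:560,264:]=b
c=cv2.convertScaleAbs(c[:,:800],alpha=2.2);cv2.imwrite("pics/c7.png",c)
E
```

```text
100 [-85.3 115.9 100. ]
157 [-89.7 107.8 157. ]
180 [-91.5 104.6 180. ]
220 [-94.6  99.  220. ]
```

View pics/c7.png

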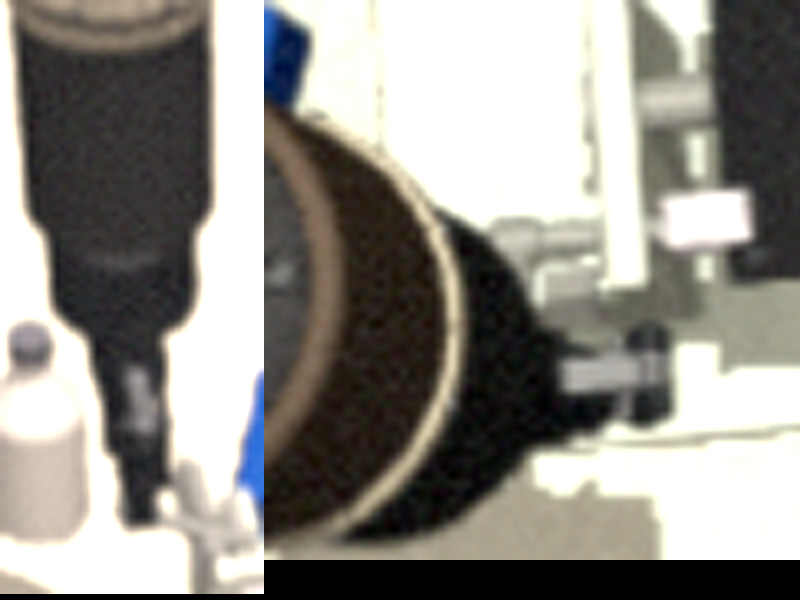

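```bash
python3 - <<'E'
from h import *
d=env.get_image("side"); t=env.get_image("top")
R0=Ro.from_rotvec([3.0619,-.6958,-.0003]).as_matrix();p0=np.array([.2914,.6083,.2158])
for y in (-50,0,50):
  for z in (-30,0,14):
    X=p0+R0@np.array([0,y,z])/1000
    print(y,z,proj(d,X)[0].round(1),proj(t,X)[0].round(1))
a=cv2.imread("pics/side0.png")[20:100,190:280];b=cv2.imread("pics/top0.png")[270:350,20:130]
a=cv2.resize(a,None,fx=4,fy=4);b=cv2.resize(b,None,fx=3.9,fy=4)
cv2.imwrite("pics/c8.png",cv2.convertScaleAbs(np.hstack([a,b])[:,:800],alpha=2.5))
E
```

```text
-50 -30 [240.4  67.6] [ 51.2 295.5]
-50 0 [241.2  74.4] [ 57.5 295. ]
-50 14 [241.6  77.5] [ 60.4 294.8]
0 -30 [234.9  74.3] [ 67.8 305. ]
0 0 [235.8  81.1] [ 73.9 304.3]
0 14 [236.2  84.2] [ 76.6 303.9]
50 -30 [229.3  81.2] [ 84.9 314.6]
50 0 [230.2  88.1] [ 90.6 313.6]
50 14 [230.7  91.2] [ 93.2 313.1]
```

View pics/c8.png

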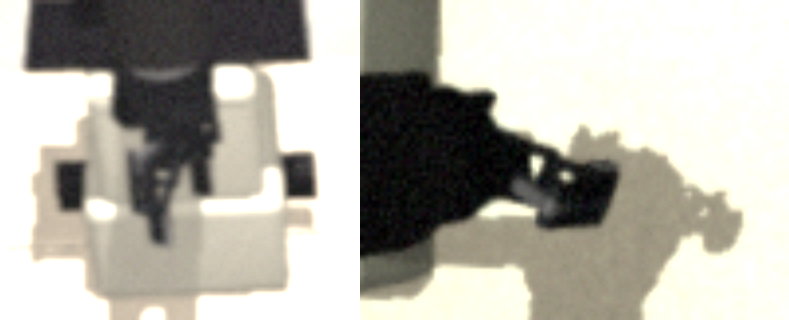

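The pictures disagree with the reported TCP. At the start (fully open) the fingertips appear about 30 mm behind where the state puts them. That explains closing just above the ball, since the ball top is at 173. I'll correct for it in my helper and go down another 29 mm, watching the force.

```bash
sed -i 's|return RS.T@(p-np.r_\[O,0\])\*1000, RS.T@R|p=p-0.030*R[:,2]; return RS.T@(p-np.r_[O,0])*1000, RS.T@R|' h.py; python3 -c "
from h import *
show();print(delta([-95.4,151,157],0))"
```

```text
t 4.38 tcp stand [-96.  151.8 186.7] x_t [ 1.  0. -0.] z_t [-0. -0. -1.] w 50.9 F stand [-0.2 -0.4  0.5] q [ 0.84  0.11 -0.46 -0.   -1.    0.81]
(array([ 0.6,  0.8, 29.7]), array([0., 0., 0.]))
```

Emit:
jog_arm(
  increments=[
    [0.2,0.5,0,10,0,0,0],
    [0.2,0,0,10,0,0,0],
    [0.2,0,1,9,0,0,0],
    [0.2,0,0,0,0,0,0],
    [-0.2,0,0,0,0,0,0],
    [-0.6,0,0,0,0,0,0],
    [-0.8,0,0,0,0,0,0],
  ],
)

```text
time_s: 5.25
tool_pos: [0.4479, 0.2139, 0.1281]
eef_rot: [-3.139, -0.129, -0.001]
force: [-0.1, 0.4, 0.8]
width: 0.0201
```

```bash
python3 - <<'E'
from h import *
show()
d=env.get_image("side"); crop(d,265,80,305,170,6.6,"s9.png")
E
```

```text
t 5.25 tcp stand [-95.2 150.9 158.1] x_t [1.    0.    0.001] z_t [ 0.001  0.    -1.   ] w 20.1 F stand [-0.1  0.4  0.8] q [ 0.84  0.14 -0.5   0.   -0.93  0.81]
```

View pics/s9.png

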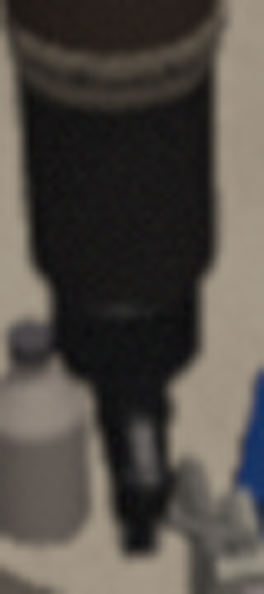

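The width is 20 mm, so the ball is gripped. Now I'll lift it along the arc.

Emit:
jog_arm(
  increments=[
    [-0.9,3.6,0,-5.7,0,0,0],
    [-0.9,4.2,0,-5.1,0,0,0],
    [-0.9,4.8,0,-4.7,0,0,0],
    [-0.9,5.2,0,-4.3,0,0,0],
    [-0.9,5.7,0,-3.7,0,0,0],
    [-0.9,5.9,0,-3.0,0,0,0],
    [-0.9,6.3,0,-2.4,0,0,0],
    [-0.9,6.4,0,-1.7,0,0,0],
    [-0.9,6.4,0,-1.0,0,0,0],
    [-0.9,2,0,-0.2,0,0,0],
  ],
)

```text
time_s: 6.55
tool_pos: [0.4987, 0.2179, 0.1598]
eef_rot: [3.139, 0.128, 0.001]
force: [-2.5, -1.1, 4.7]
width: 0.0201
```

```bash
python3 - <<'E'
from h import *
show()
d=env.get_image("side"); crop(d,265,80,325,180,6,"s10.png")
E
```

```text
t 6.55 tcp stand [-44.3 150.7 189.8] x_t [ 1. -0.  0.] z_t [ 0. -0. -1.] w 20.1 F stand [-2.6 -0.8  4.7] q [ 0.77  0.19 -0.36  0.   -1.02  0.88]
```

View pics/s10.png

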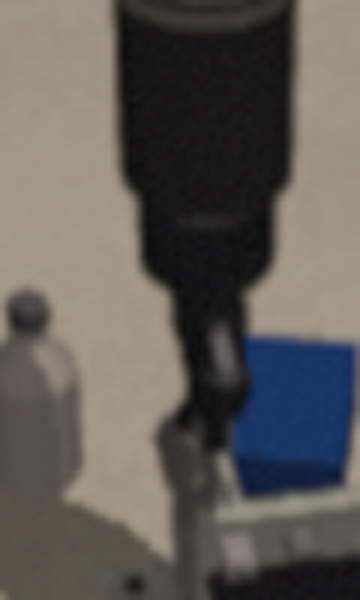

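The handle is now upright under the jaws, with a width of 20 and small forces. Next, draw the bolt along +y.

Emit:
jog_arm(
  increments=[
    [-0.9,0,-5,0,0,0,0],
    [-0.9,0,-8,0,0,0,0],
    [-0.9,0,-8,0,0,0,0],
    [-0.9,0,-8,0,0,0,0],
    [-0.9,0,-4,0,0,0,0],
    [-0.9,0,-2,0,0,0,0],
  ],
)

```text
time_s: 7.35
tool_pos: [0.4944, 0.2505, 0.1593]
eef_rot: [3.134, 0.129, -0.004]
force: [-1.3, -14.5, 8.3]
width: 0.02
```

```bash
python3 - <<'E'
from h import *
show()
d=env.get_image("side"); crop(d,255,80,345,200,5,"s11.png")
E
```

```text
t 7.35 tcp stand [-45.9 183.7 189.3] x_t [ 1.     0.    -0.003] z_t [-0.003 -0.005 -1.   ] w 20.0 F stand [ -2.5 -14.3   8.3] q [ 0.82  0.21 -0.34  0.   -1.03  0.83]
```

View pics/s11.png

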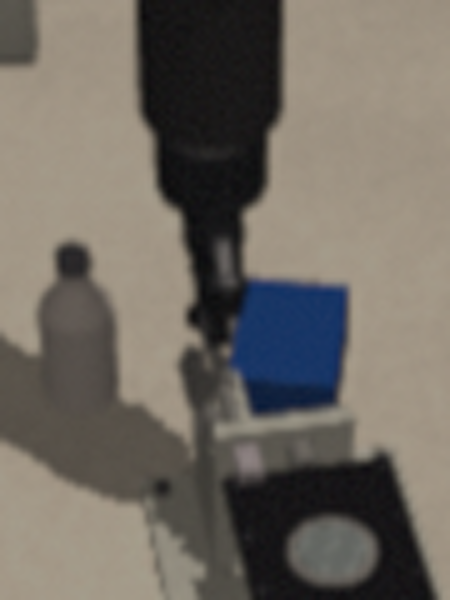

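Emit:
jog_arm(
  increments=[
    [-0.9,0,1,-1,0,0,0],
    [0.1,0,0,0,0,0,0],
    [0.1,0,0,0,0,0,0],
    [0.1,0,0,-25,0,0,0],
    [0.1,0,0,-30,0,0,0],
    [-0.5,0,20,-20,0,0,0],
    [-1,20,35,0,0,0,0],
    [-1,20,35,0,0,0,0],
  ],
)

```text
time_s: 8.4
tool_pos: [0.5433, 0.1655, 0.2361]
eef_rot: [-3.138, -0.131, -0.002]
force: [0.4, 0.2, -0.3]
width: 0.0001
```

```bash
python3 - <<'E'
from h import *
show()
d=env.get_image("side"); crop(d,255,80,365,230,4,"s12.png")
t=env.get_image("top"); crop(t,205,150,385,260,4.4,"t12.png")
print(delta([53,48,180],0))
E
```

```text
t 8.4 tcp stand [ -4.2  94.8 266.1] x_t [1.    0.002 0.002] z_t [ 0.002  0.001 -1.   ] w 0.1 F stand [ 0.4  0.1 -0.3] q [ 0.64  0.17 -0.2  -0.   -1.2   1.01]
(array([56.7, 44.8, 85.4]), array([-0. , -0. , -0.1]))
```

View pics/s12.png

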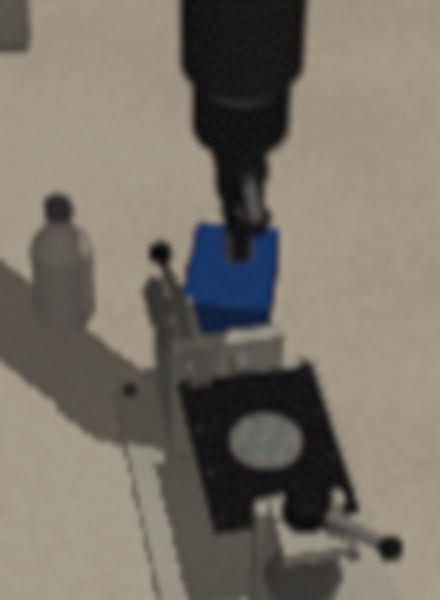

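View pics/t12.png

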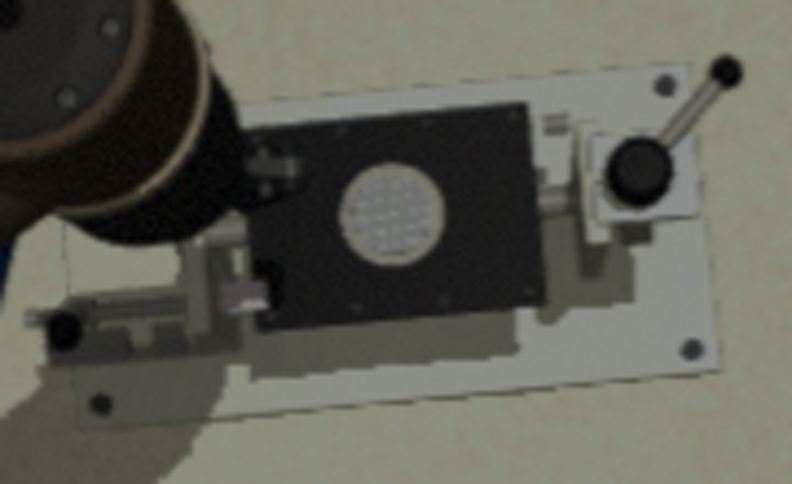

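```bash
python3 - <<'E'
from h import *
t=env.get_image("top");s=env.get_image("side")
X,e=tri(t,(65.5/4.4+204.5,332.5/4.4+149.5),s,(161.5/4+254.5,252.5/4+79.5))
print((RS.T@(X-np.r_[O,0])*1000).round(1),e)
E
```

```text
[-54.5 182.  194.6] 0.003401082341643082
```

The bolt is drawn: the ball is at about y 182 (it was 150) and the handle is up. Now the closed fingers go over the far edge at y 48, clear of the window.

Emit:
jog_arm(
  increments=[
    [-1,20,15,20,0,0,0],
    [-1,25,20,35,0,0,0],
    [-1,14,10,35,0,0,0],
    [-1,0,0,22,0,0,0],
    [-1,0,0,0,0,0,0],
  ],
  squeeze=20,
)

```text
time_s: 9.22
tool_pos: [0.6039, 0.1257, 0.1217]
eef_rot: [3.138, 0.13, -0.005]
force: [-0.5, -0.4, 0.1]
width: 0.0001
```

```bash
python3 - <<'E'
from h import *
show()
d=env.get_image("side"); crop(d,255,80,365,230,4,"s13.png")
E
```

```text
t 9.22 tcp stand [ 53.1  50.3 151.7] x_t [ 1.     0.001 -0.003] z_t [-0.003 -0.001 -1.   ] w 0.1 F stand [-0.5 -0.3  0.1] q [ 0.52  0.34 -0.24 -0.   -0.99  1.13]
```

View pics/s13.png

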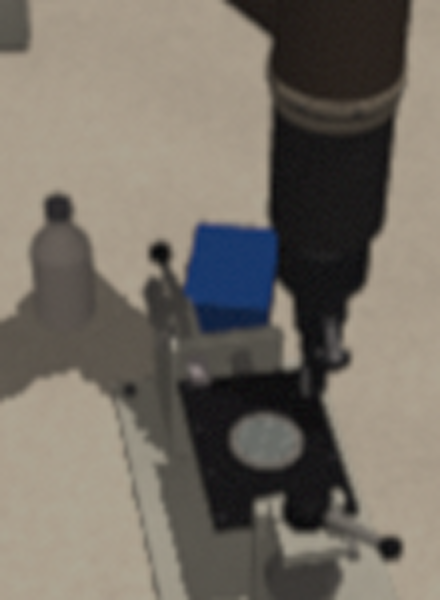

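The fingertips sit just above the far edge at crop (312,395), well away from the ring at (267,440). Next, push down along the arc.

Emit:
jog_arm(
  increments=[
    [-1,2,0,4,0,0,0],
    [-1,0,0,5,0,0,0],
    [-1,0,0,5,0,0,0],
    [-1,0,0,5,0,0,0],
  ],
)

```text
time_s: 9.78
tool_pos: [0.6072, 0.1259, 0.1047]
eef_rot: [-3.138, -0.129, -0.001]
force: [-1.5, 1.6, 3.4]
width: -0.0001
```

Emit:
jog_arm(
  increments=[
    [-1,-1,0,5,0,0,0],
    [-1,-2,0,6,0,0,0],
    [-1,-3,0,5,0,0,0],
    [-1,-3,0,5,0,0,0],
  ],
)

```text
time_s: 10.28
tool_pos: [0.5979, 0.1246, 0.0832]
eef_rot: [3.139, 0.129, 0.0]
force: [0.1, 0.9, 4.1]
width: -0.0001
```

```bash
python3 - <<'E'
from h import *
show()
d=env.get_image("side"); crop(d,255,80,365,230,4,"s14.png")
E
```

```text
t 10.28 tcp stand [ 46.9  49.6 113.2] x_t [ 1. -0.  0.] z_t [ 0. -0. -1.] w -0.1 F stand [0.2 0.9 4.1] q [ 0.52  0.37 -0.3   0.   -0.9   1.13]
```

View pics/s14.png

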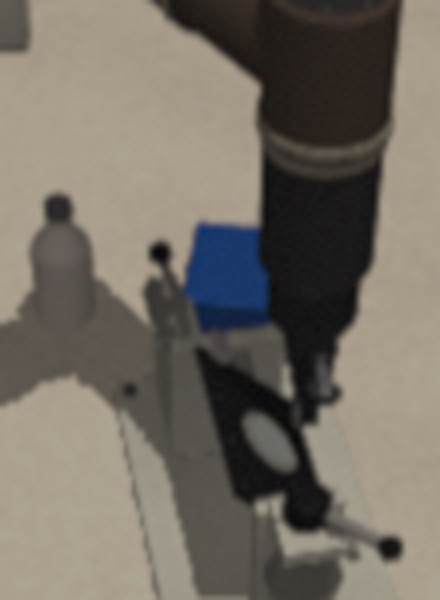

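The plate turns freely and is at about 42° with the far edge down. A little more, then I'll retract and go round to the near edge.

Emit:
jog_arm(
  increments=[
    [-1,-2.5,0,3,0,0,0],
    [-1,-2.5,0,3,0,0,0],
    [-1,8,0,-5,0,0,0],
    [-1,5,0,-35,0,0,0],
    [-1,0,0,-45,0,0,0],
    [-1,-20,0,-40,0,0,0],
    [-1,-45,0,-5,0,0,0],
    [-1,-45,0,0,0,0,0],
    [-1,-10,0,0,0,0,0],
  ],
)

```text
time_s: 11.45
tool_pos: [0.4845, 0.1152, 0.2081]
eef_rot: [-3.138, -0.13, -0.0]
force: [0.4, -0.5, 0.4]
width: -0.0001
```

```bash
python3 - <<'E'
from h import *
show()
d=env.get_image("side"); crop(d,255,80,365,230,4,"s15.png")
print(delta([-66,48,174],0))
E
```

```text
t 11.45 tcp stand [-66.9  49.5 238.1] x_t [1.    0.001 0.   ] z_t [ 0.     0.001 -1.   ] w -0.1 F stand [ 0.4 -0.6  0.4] q [ 0.63  0.07 -0.38 -0.   -1.12  1.03]
(array([ 0.6,  1.7, 64.3]), array([-0., -0.,  0.]))
```

View pics/s15.png

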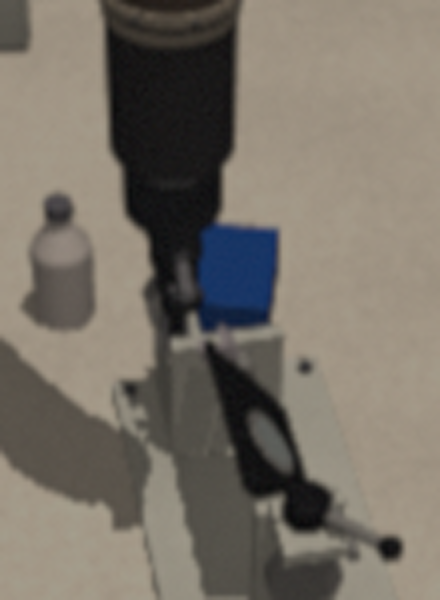

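Emit:
jog_arm(
  increments=[
    [-1,0,1,30,0,0,0],
    [-1,0,0,30,0,0,0],
    [-1,0,0,6,0,0,0],
    [-1,8,0,0,0,0,0],
    [-1,8,0,-2,0,0,0],
    [-1,8,0,-2,0,0,0],
    [-1,8,0,-2,0,0,0],
    [-1,7,0,-2,0,0,0],
    [-1,7,0,-2,0,0,0],
    [-1,6,0,-2,0,0,0],
  ],
)

```text
time_s: 12.75
tool_pos: [0.5383, 0.1188, 0.1532]
eef_rot: [3.139, 0.128, -0.002]
force: [-3.6, -0.2, -2.3]
width: 0.0003
```

```bash
python3 - <<'E'
from h import *
show()
d=env.get_image("side"); crop(d,255,80,365,230,4,"s16.png")
E
```

```text
t 12.75 tcp stand [-12.9  48.7 183.2] x_t [ 1.    -0.    -0.001] z_t [-0.001 -0.    -1.   ] w 0.3 F stand [-3.6  0.1 -2.3] q [ 0.57  0.21 -0.35 -0.   -1.01  1.08]
```

View pics/s16.png

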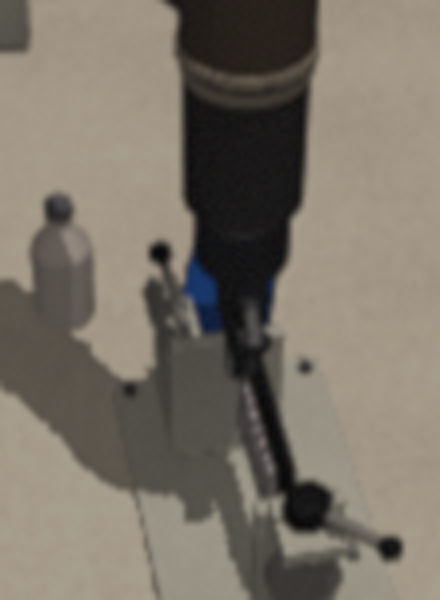

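The plate is about vertical, with the ribs showing on the near side at crop (258,430). I'll carry on over.

Emit:
jog_arm(
  increments=[
    [-1,5,0,-3,0,0,0],
    [-1,5,0,-2,0,0,0],
    [-1,6,0,0,0,0,0],
    [-1,6,0,1,0,0,0],
    [-1,6,0,2,0,0,0],
    [-1,6,0,3,0,0,0],
    [-1,6,0,4,0,0,0],
    [-1,6,0,4,0,0,0],
  ],
)

```text
time_s: 13.8
tool_pos: [0.5848, 0.1227, 0.1443]
eef_rot: [-3.139, -0.129, -0.001]
force: [-2.0, -0.5, 1.8]
width: -0.0
```

```bash
python3 - <<'E'
from h import *
show()
d=env.get_image("side"); crop(d,255,80,365,230,4,"s17.png")
E
```

```text
t 13.8 tcp stand [ 33.7  48.8 174.3] x_t [1. 0. 0.] z_t [ 0.  0. -1.] w -0.0 F stand [-2.1 -0.3  1.8] q [ 0.53  0.29 -0.26  0.   -1.02  1.12]
```

View pics/s17.png

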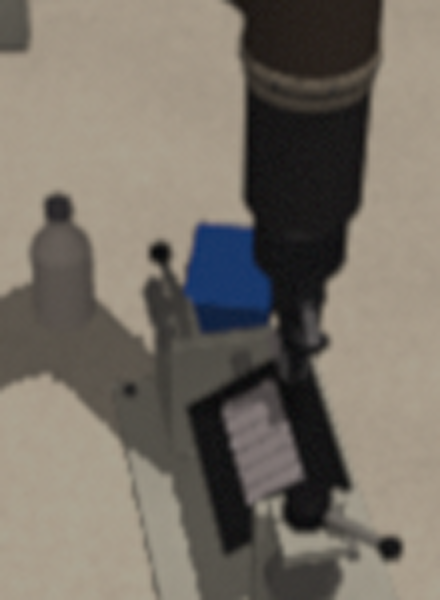

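It's at about 150° with the ribs up. Now push the last part down onto the stop.

Emit:
jog_arm(
  increments=[
    [-1,6,0,5,0,0,0],
    [-1,5,0,6,0,0,0],
    [-1,3,0,6,0,0,0],
    [-1,2,0,5,0,0,0],
    [-1,0,0,3,0,0,0],
  ],
)

```text
time_s: 14.48
tool_pos: [0.6008, 0.124, 0.1194]
eef_rot: [3.139, 0.129, 0.002]
force: [-2.5, 0.4, 14.7]
width: -0.0001
```

```bash
python3 -c "
from h import *
show()"
```

```text
t 14.47 tcp stand [ 49.7  48.8 149.4] x_t [1.    0.    0.001] z_t [ 0.001 -0.    -1.   ] w -0.1 F stand [-2.5  0.6 14.7] q [ 0.52  0.34 -0.26  0.   -0.98  1.13]
```

The stop is reached: 14.7 N of reaction with the tip at z 135. Retract, check the plate, and measure the knob ball.

Emit:
jog_arm(
  increments=[
    [-1,0,0,-20,0,0,0],
    [-1,0,0,-45,0,0,0],
    [-0.2,0,0,-45,0,0,0],
    [0,0,0,-10,0,0,0],
  ],
)

```text
time_s: 14.98
tool_pos: [0.6019, 0.1246, 0.2433]
eef_rot: [-3.137, -0.129, -0.01]
force: [-0.2, -0.4, -0.1]
width: 0.036
```

```bash
python3 - <<'E'
from h import *
show()
d=env.get_image("side"); crop(d,260,125,380,275,4,"s18.png")
t=env.get_image("top"); crop(t,205,150,385,260,4.4,"t18.png")
E
```

```text
t 14.97 tcp stand [ 50.7  49.2 273.3] x_t [1.    0.    0.006] z_t [ 0.006  0.002 -1.   ] w 36.0 F stand [-0.2 -0.4 -0.1] q [ 0.52  0.24 -0.09  0.   -1.23  1.13]
```

View pics/s18.png

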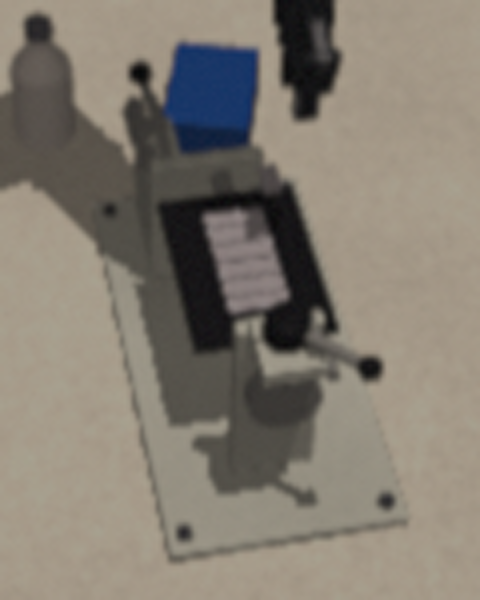

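View pics/t18.png

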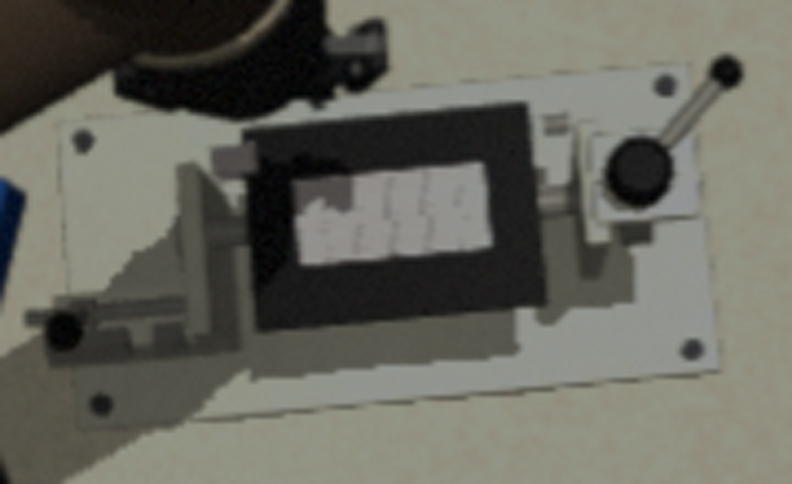

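The plate is level with the ribbed cover up (top crop 395,212), and the receiving block is now on the other side (235,160). The bolt is still drawn. The knob ball is unmoved at top crop (726,71), so I'll compute the approach.

```bash
python3 - <<'E'
from h import *
t=env.get_image("top");s=env.get_image("side")
T=lambda u,v:((u+.5)/4.4+204.5,(v+.5)/4.4+149.5)
S=lambda u,v:((u+.5)/4+259.5,(v+.5)/4+124.5)
f=lambda X:(RS.T@(X-np.r_[O,0])*1000).round(1)
print(f(onplane(t,T(726,71),.212)),f(onplane(s,S(371,368),.212)))
for d,F,uv in((t,T,(639,169)),(s,S,(287,316))): print(f(onplane(d,F(*uv),.225)))
psi=-.76
print(delta([72*np.cos(psi),-140+72*np.sin(psi),265],psi))
E
```

```text
[  50.1 -193.2  212. ] [  51.8 -192.9  212. ]
[  -1.4 -139.3  225. ]
[  -0.4 -142.8  225. ]
(array([  3.6, 238.4,   3.3]), array([ 0. ,  0.1, 43.5]))
```

Emit:
jog_arm(
  increments=[
    [0.15,0,30,0,0,0,0],
    [0.15,0,50,0,0,0,0],
    [0.15,0,50,0,0,0,0],
    [0.15,0,50,0,0,0,0],
    [0.15,0,45,0,0,0,0],
    [0.15,0,16,0,0,0,9],
    [0.15,0,0,0,0,0,9],
    [0.15,0,0,0,0,0,9],
    [0.15,0,0,0,0,0,9],
    [0.15,0,0,0,0,0,9],
  ],
)

```text
time_s: 16.42
tool_pos: [0.6191, -0.1163, 0.2373]
eef_rot: [2.945, -1.09, -0.005]
force: [-0.4, 0.6, -0.4]
width: 0.0489
```

```bash
python3 - <<'E'
from h import *
show()
psi=-.79
print(delta([51.2,-191.5,206],psi))
d=env.get_image("side"); crop(d,290,110,410,260,4,"s19.png")
E
```

```text
t 16.43 tcp stand [  48.5 -192.2  267.3] x_t [ 0.703 -0.711 -0.002] z_t [-0.003  0.    -1.   ] w 48.9 F stand [-0.4  0.6 -0.4] q [ 0.12  0.28 -0.06 -0.   -1.24  0.74]
(array([ 1.6, -2.5, 61.3]), array([ 0.1,  0.1, -0. ]))
```

View pics/s19.png

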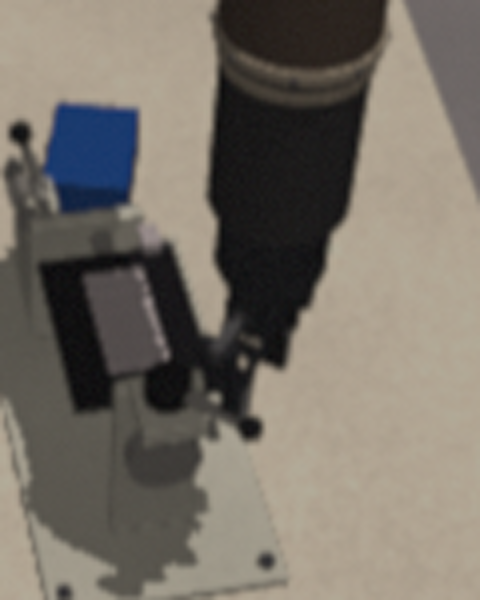

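The jaws straddle the ball's line from above: the ball is at (250,428) and the fingers at (235,400) and (280,360). Descend.

Emit:
jog_arm(
  increments=[
    [0.15,1.5,-2.5,20,0,0,0],
    [0.15,0,0,20,0,0,0],
    [0.15,0,0,12,0,0,0],
    [0.15,0,0,9,0,0,0],
    [0.15,0,0,0,0,0,0],
  ],
)

```text
time_s: 17.1
tool_pos: [0.6223, -0.1154, 0.1778]
eef_rot: [2.949, -1.081, -0.002]
force: [0.7, 0.5, 0.5]
width: 0.0492
```

```bash
cat >> h.py <<'E'
def knob():
    o=env.get_obs();p,R=st(o);F=RS.T@np.array(o["force"])
    r=p[:2]-np.array([0,-140.]);psi=np.arctan2(r[1],r[0])
    tan=np.array([np.sin(psi),-np.cos(psi)]) # clockwise
    print("t",round(o["time_s"],2),"psi",round(psi,3),"r",round(np.hypot(*r),1),"z",p[2].round(1),"yaw",np.arctan2(R[1,0],R[0,0]).round(3),"Ftan(on tool, ccw +)",(-F[:2]@tan).round(1),"Frad",(F[:2]@r/np.hypot(*r)).round(1),"Fz",F[2].round(1),"w",round(o["width"]*1000,1),"Tq",(RS.T@np.array(o["torque"])).round(2))
E
python3 - <<'E'
from h import *
knob()
d=env.get_image("side"); crop(d,290,110,410,260,4,"s20.png")
E
```

```text
t 17.1 psi -0.784 r 72.9 z 207.8 yaw -0.785 Ftan(on tool, ccw +) 0.9 Frad 0.2 Fz 0.5 w 49.2 Tq [ 0.01 -0.01  0.01]
```

View pics/s20.png

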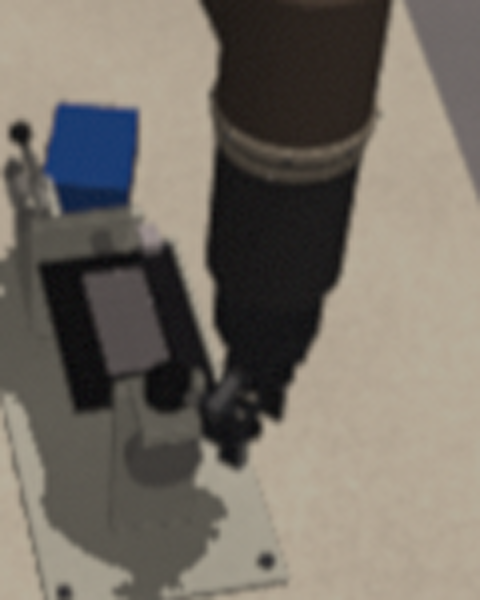

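Emit:
jog_arm(
  increments=[
    [-0.35,0,0,0,0,0,0],
    [-0.35,0,0,0,0,0,0],
    [-0.35,-0.4,7.2,0,0,0,5.73],
    [-0.35,-0.4,7.2,0,0,0,5.73],
    [-0.35,-0.4,7.2,0,0,0,5.73],
  ],
)

```text
time_s: 17.77
tool_pos: [0.6074, -0.129, 0.179]
eef_rot: [-2.751, 1.514, -0.003]
force: [2.9, 2.4, -2.2]
width: 0.0274
```

```bash
python3 -c "
from h import *
knob()"
```

```text
t 17.77 psi -1.063 r 73.1 z 209.0 yaw -1.088 Ftan(on tool, ccw +) 3.7 Frad -0.4 Fz -2.2 w 27.4 Tq [ 0.56 -1.21 -0.02]
```

Emit:
jog_arm(
  increments=[
    [-0.35,-0.4,7.2,0,0,0,5.73],
    [-0.35,-0.4,7.2,0,0,0,5.73],
    [-0.35,0,0,0,0,0,0],
  ],
)

```text
time_s: 18.15
tool_pos: [0.5939, -0.136, 0.1792]
eef_rot: [-2.59, 1.777, -0.002]
force: [1.8, -0.2, -0.4]
width: 0.0274
```

```bash
python3 -c "
from h import *
knob()"
```

```text
t 18.15 psi -1.271 r 73.0 z 209.2 yaw -1.285 Ftan(on tool, ccw +) 1.6 Frad 0.9 Fz -0.4 w 27.4 Tq [-0.24 -0.66 -0.  ]
```

Emit:
jog_arm(
  increments=[
    [-0.35,-0.4,7.2,0,0,0,5.73],
    [-0.35,-0.4,7.2,0,0,0,5.73],
    [-0.35,0,0,0,0,0,0],
  ],
)

```text
time_s: 18.52
tool_pos: [0.58, -0.1397, 0.1792]
eef_rot: [-2.402, 2.024, -0.002]
force: [2.9, -1.7, 0.1]
width: 0.0278
```

```bash
python3 -c "
from h import *
knob()"
```

```text
t 18.52 psi -1.469 r 72.7 z 209.2 yaw -1.483 Ftan(on tool, ccw +) 2.6 Frad 2.2 Fz 0.1 w 27.8 Tq [-0.39 -0.62 -0.02]
```

Emit:
jog_arm(
  increments=[
    [-0.35,-0.4,7.2,0,0,0,5.73],
    [-0.35,-0.4,7.2,0,0,0,5.73],
    [-0.35,0,0,0,0,0,0],
  ],
)

```text
time_s: 18.9
tool_pos: [0.5654, -0.1406, 0.179]
eef_rot: [-2.189, 2.253, -0.001]
force: [2.0, -1.6, 0.4]
width: 0.0279
```

```bash
python3 -c "
from h import *
knob()"
```

```text
t 18.9 psi -1.67 r 72.4 z 209.0 yaw -1.682 Ftan(on tool, ccw +) 2.0 Frad 1.6 Fz 0.4 w 27.9 Tq [-0.44 -0.62 -0.02]
```

Emit:
jog_arm(
  increments=[
    [-0.35,-0.4,7.2,0,0,0,5.73],
    [-0.35,-0.4,7.2,0,0,0,5.73],
    [-0.35,0,0,0,0,0,0],
  ],
)

```text
time_s: 19.27
tool_pos: [0.5509, -0.1385, 0.1788]
eef_rot: [1.954, -2.46, 0.0]
force: [0.3, 0.1, 1.3]
width: 0.0281
```

```bash
python3 -c "
from h import *
knob()"
```

```text
t 19.27 psi -1.873 r 72.0 z 208.8 yaw -1.881 Ftan(on tool, ccw +) 0.3 Frad -0.2 Fz 1.3 w 28.1 Tq [-0.4  -0.44 -0.01]
```

Emit:
jog_arm(
  increments=[
    [-0.35,-0.2,7.2,0,0,0,5.73],
    [-0.35,-0.2,7.2,0,0,0,5.73],
    [-0.35,0,0,0,0,0,0],
  ],
)

```text
time_s: 19.65
tool_pos: [0.5371, -0.1339, 0.1786]
eef_rot: [1.699, -2.642, -0.001]
force: [1.8, -1.1, 0.4]
width: 0.028
```

```bash
python3 -c "
from h import *
knob()
for i in range(3):
    d=env.get_image('side'); knob()
crop(d,290,110,410,260,4,'s21.png')"
```

```text
t 19.65 psi -2.075 r 72.0 z 208.6 yaw -2.081 Ftan(on tool, ccw +) 2.1 Frad 0.2 Fz 0.4 w 28.0 Tq [-0.19 -0.33  0.03]
t 19.7 psi -2.075 r 72.0 z 208.4 yaw -2.08 Ftan(on tool, ccw +) 1.5 Frad -0.3 Fz 0.9 w 27.8 Tq [-0.12 -0.35 -0.01]
t 19.75 psi -2.075 r 72.0 z 208.3 yaw -2.081 Ftan(on tool, ccw +) 1.1 Frad 0.3 Fz 0.9 w 27.6 Tq [-0.15 -0.26  0.08]
t 19.8 psi -2.075 r 72.0 z 208.2 yaw -2.082 Ftan(on tool, ccw +) 0.5 Frad 0.4 Fz 0.4 w 27.7 Tq [-0.1  -0.3   0.05]
```

View pics/s21.png

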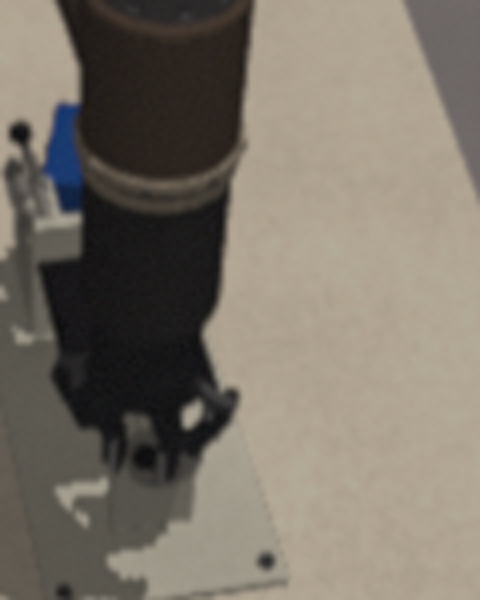

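Emit:
jog_arm(
  increments=[
    [-0.35,-0.3,7.2,0,0,0,5.73],
    [-0.35,-0.3,7.2,0,0,0,5.73],
  ],
)

```text
time_s: 20.05
tool_pos: [0.5253, -0.1269, 0.1783]
eef_rot: [-1.419, 2.802, -0.0]
force: [3.9, -1.2, 0.4]
width: 0.0279
```

```bash
python3 -c "
from h import *
knob()"
```

```text
t 20.05 psi -2.267 r 71.8 z 208.3 yaw -2.286 Ftan(on tool, ccw +) 3.9 Frad -1.2 Fz 0.4 w 27.9 Tq [-0.43 -1.24 -0.01]
```

Emit:
jog_arm(
  increments=[
    [-0.35,-0.3,7.2,0,0,0,5.73],
    [-0.35,-0.3,3.6,0,0,0,2.86],
  ],
)

```text
time_s: 20.3
tool_pos: [0.5168, -0.1197, 0.1783]
eef_rot: [1.207, -2.9, 0.0]
force: [2.5, -2.4, -1.3]
width: 0.0279
```

```bash
python3 -c "
from h import *
knob()"
```

```text
t 20.3 psi -2.423 r 71.7 z 208.3 yaw -2.435 Ftan(on tool, ccw +) 3.5 Frad -0.0 Fz -1.3 w 27.9 Tq [-0.84 -0.86 -0.03]
```

Emit:
jog_arm(
  increments=[
    [-0.35,-0.3,7.2,0,0,0,5.73],
  ],
)

```text
time_s: 20.42
tool_pos: [0.5121, -0.1146, 0.1783]
eef_rot: [1.06, -2.957, 0.001]
force: [3.6, -2.0, -0.9]
width: 0.0279
```

```bash
python3 -c "
from h import *
knob()"
```

```text
t 20.43 psi -2.519 r 71.6 z 208.3 yaw -2.535 Ftan(on tool, ccw +) 3.9 Frad -1.4 Fz -0.9 w 27.9 Tq [-0.73 -1.23  0.07]
```

Emit:
jog_arm(
  increments=[
    [-0.35,-0.2,7.2,0,0,0,5.73],
  ],
)

```text
time_s: 20.55
tool_pos: [0.5078, -0.1089, 0.1784]
eef_rot: [-0.91, 3.007, -0.001]
force: [5.0, -4.1, -1.6]
width: 0.0279
```

```bash
python3 -c "
from h import *
knob()"
```

```text
t 20.55 psi -2.619 r 71.5 z 208.4 yaw -2.636 Ftan(on tool, ccw +) 6.2 Frad -1.8 Fz -1.6 w 27.9 Tq [-1.09 -1.66  0.14]
```

Emit:
jog_arm(
  increments=[
    [-0.35,-0.2,7.2,0,0,0,5.73],
  ],
)

```text
time_s: 20.68
tool_pos: [0.5043, -0.1029, 0.1785]
eef_rot: [-0.758, 3.048, -0.001]
force: [6.4, -4.8, -4.0]
width: 0.0278
```

```bash
python3 -c "
from h import *
knob()"
```

```text
t 20.68 psi -2.717 r 71.4 z 208.5 yaw -2.736 Ftan(on tool, ccw +) 7.3 Frad -3.3 Fz -4.0 w 27.8 Tq [-1.64 -2.04 -0.02]
```

It bites: the force rises from 3.9 to 6.2 to 7.3 N. Smaller steps now.

Emit:
jog_arm(
  increments=[
    [-0.35,0.2,3.6,0,0,0,2.86],
    [-0.35,0,0,0,0,0,0],
  ],
)

```text
time_s: 20.92
tool_pos: [0.5024, -0.0997, 0.1785]
eef_rot: [-0.687, 3.065, -0.001]
force: [4.0, -3.1, -1.4]
width: 0.0278
```

```bash
python3 -c "
from h import *
knob()
for i in range(3): env.get_image('side'); knob()"
```

```text
t 20.93 psi -2.769 r 71.6 z 208.5 yaw -2.783 Ftan(on tool, ccw +) 4.5 Frad -2.3 Fz -1.4 w 27.8 Tq [-0.96 -1.32  0.1 ]
t 20.98 psi -2.769 r 71.6 z 208.5 yaw -2.782 Ftan(on tool, ccw +) 4.8 Frad -3.3 Fz -1.3 w 27.8 Tq [-0.94 -1.38  0.04]
t 21.02 psi -2.769 r 71.6 z 208.5 yaw -2.783 Ftan(on tool, ccw +) 3.9 Frad -2.3 Fz -1.5 w 27.6 Tq [-0.89 -1.51  0.06]
t 21.07 psi -2.769 r 71.6 z 208.5 yaw -2.783 Ftan(on tool, ccw +) 4.7 Frad -3.0 Fz -2.1 w 27.9 Tq [-0.91 -1.58  0.05]
```

Emit:
jog_arm(
  increments=[
    [-0.35,0,3.6,0,0,0,2.86],
  ],
)

```text
time_s: 21.2
tool_pos: [0.5012, -0.0968, 0.1786]
eef_rot: [-0.607, 3.081, -0.002]
force: [7.3, -5.5, -3.1]
width: 0.0278
```

```bash
python3 -c "
from h import *
knob()"
```

```text
t 21.2 psi -2.813 r 71.5 z 208.6 yaw -2.835 Ftan(on tool, ccw +) 7.9 Frad -4.5 Fz -3.1 w 27.8 Tq [-2.09 -2.28  0.07]
```

Emit:
jog_arm(
  increments=[
    [-0.35,0,3.6,0,0,0,2.86],
  ],
)

```text
time_s: 21.32
tool_pos: [0.4999, -0.0935, 0.1786]
eef_rot: [-0.529, 3.095, -0.002]
force: [6.8, -6.2, -3.3]
width: 0.0277
```

```bash
python3 -c "
from h import *
knob()"
```

```text
t 21.32 psi -2.863 r 71.4 z 208.6 yaw -2.885 Ftan(on tool, ccw +) 8.2 Frad -4.2 Fz -3.3 w 27.7 Tq [-2.46 -2.53  0.06]
```

Emit:
jog_arm(
  increments=[
    [-0.35,0.2,3.6,0,0,0,2.86],
  ],
)

```text
time_s: 21.45
tool_pos: [0.4987, -0.0902, 0.1787]
eef_rot: [-0.452, 3.107, -0.002]
force: [5.5, -7.3, -3.5]
width: 0.0278
```

```bash
python3 -c "
from h import *
knob()"
```

```text
t 21.45 psi -2.911 r 71.4 z 208.7 yaw -2.935 Ftan(on tool, ccw +) 8.7 Frad -2.9 Fz -3.5 w 27.8 Tq [-2.99 -2.06  0.06]
```

Emit:
jog_arm(
  increments=[
    [-0.35,0.2,3.6,0,0,0,2.86],
  ],
)

```text
time_s: 21.58
tool_pos: [0.4977, -0.0869, 0.1788]
eef_rot: [-0.374, 3.117, -0.002]
force: [9.5, -8.2, -3.4]
width: 0.028
```

```bash
python3 -c "
from h import *
knob()"
```

```text
t 21.57 psi -2.96 r 71.5 z 208.8 yaw -2.985 Ftan(on tool, ccw +) 10.4 Frad -7.0 Fz -3.4 w 28.0 Tq [-2.95 -3.08  0.13]
```

Emit:
jog_arm(
  increments=[
    [-0.35,-0.5,3.4,0,0,0,2.6],
  ],
)

```text
time_s: 21.7
tool_pos: [0.4969, -0.0839, 0.1788]
eef_rot: [-0.303, 3.126, -0.003]
force: [6.8, -10.7, -2.2]
width: 0.0275
```

```bash
python3 -c "
from h import *
knob()"
```

```text
t 21.7 psi -3.004 r 71.6 z 208.8 yaw -3.03 Ftan(on tool, ccw +) 11.9 Frad -4.3 Fz -2.2 w 27.5 Tq [-3.7  -2.13  0.09]
```

About 11.5 N by both force and moment. Stop there; open the jaws so the lever springs back freely, then lift.

Emit:
jog_arm(
  increments=[
    [0.3,0,0,0,0,0,0],
    [1,0,0,0,0,0,0],
    [1,0,0,0,0,0,0],
    [1,0,0,0,0,0,0],
  ],
)

```text
time_s: 22.2
tool_pos: [0.4955, -0.0827, 0.1784]
eef_rot: [0.303, -3.126, -0.0]
force: [0.2, -0.8, 0.3]
width: 0.0855
```

```bash
python3 -c "
from h import *
knob()
d=env.get_image('side');crop(d,290,110,410,260,4,'s22.png')"
```

```text
t 22.2 psi -3.023 r 72.6 z 208.4 yaw -3.03 Ftan(on tool, ccw +) 0.9 Frad -0.1 Fz 0.3 w 85.5 Tq [ 0.03  0.   -0.02]
```

View pics/s22.png

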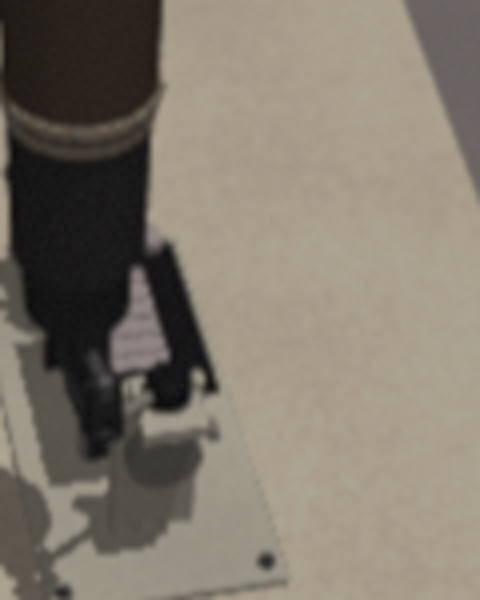

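Emit:
jog_arm(
  increments=[
    [1,0,0,-10,0,0,0],
    [1,0,0,-25,0,0,0],
    [1,0,0,-40,0,0,0],
    [1,0,0,-40,0,0,0],
    [1,45,0,-10,0,0,0],
    [1,45,0,0,0,0,0],
    [1,20,0,0,0,0,0],
    [1,0,0,0,0,0,0],
  ],
)

```text
time_s: 23.25
tool_pos: [0.3872, -0.1041, 0.3046]
eef_rot: [-0.303, 3.124, 0.0]
force: [0.6, -0.3, 0.4]
width: 0.0853
```

```bash
python3 - <<'E'
from h import *
show()
d=env.get_image("side"); crop(d,240,100,390,275,3.4,"s23.png")
t=env.get_image("top"); crop(t,150,150,390,290,3.3,"t23.png")
E
```

```text
t 23.25 tcp stand [-181.9 -161.1  334.6] x_t [-0.994 -0.111 -0.003] z_t [ 0.002  0.    -1.   ] w 85.3 F stand [ 0.5 -0.3  0.4] q [ 0.24 -0.17 -0.39  0.   -1.35 -1.61]
```

View pics/s23.png

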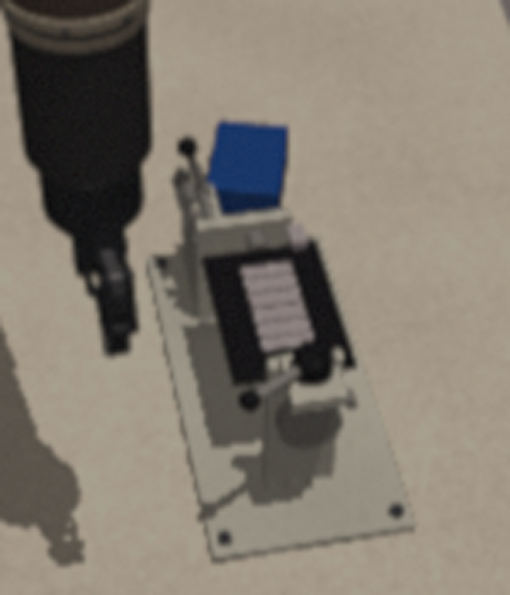

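View pics/t23.png

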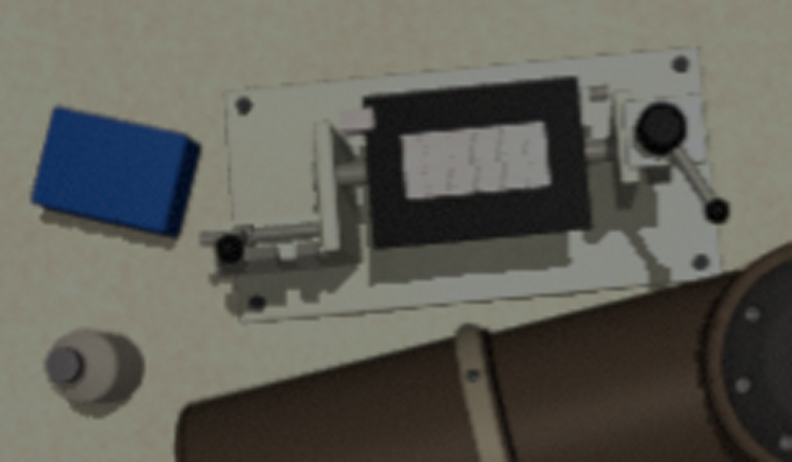

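```bash
python3 - <<'E'
from h import *
t=env.get_image("top");s=env.get_image("side")
f=lambda X:(RS.T@(X-np.r_[O,0])*1000).round(1)
T=lambda u,v:((u+.5)/3.3+149.5,(v+.5)/3.3+149.5)
S=lambda u,v:((u+.5)/3.4+239.5,(v+.5)/3.4+99.5)
for n,a,b in(("knob",(716,210),(250,401)),("bolt",(229,248),(187,146))):
    X,e=tri(t,T(*a),s,S(*b)); x=f(X); print(n,x,e, f(onplane(t,T(*a),.212)), f(onplane(s,S(*b),.212)))
    if n=="knob":
        r=x[:2]-[0,-140]; print(np.arctan2(r[1],r[0]),np.hypot(*r))
E
```

```text
knob [ -62.5 -173.8  210.6] 0.0018503567905117308 [ -63.6 -173.5  212. ] [ -61.9 -174.9  212. ]
-2.6458402104897973 71.05413429210155
bolt [-54.4 182.9 194. ] 0.0019883554932487862 [-57.3 179.2 212. ] [-56.8 162.3 212. ]
```

The lever sprang back about 0.3 rad and holds. The plate is level with ribs up, the bolt ball is still at y 183, and nothing touches the arm. Handing in.

```bash
python3 -c "
from h import *
print(env.close_job()); print(env.get_obs()['time_s'])"
```

```text
the job is handed in; nothing more can be done
None
the job is handed in; nothing more can be done
```

I finished the job and handed it in at about 23 s. The black plate is turned right over with its ribbed side up, and the lock knob is tight.

- **Bolt:** I gripped the handle's ball, lifted it to nearly upright and drew the bolt to its end, where it resisted with about 14 N. The last pictures put the ball at y ≈ 183 (150 at the start), so the bolt is still drawn.
- **Plate:** I pushed the far edge down and then carried the near edge over, at y ≈ 48 and clear of the window. It met the stop with about 15 N against the fingertips, and the last pictures show it level with the ribs up.
- **Knob:** It bit at about 1.8 rad. I tightened it to about 11.5–12 N at the ball, between the 8 N and 14 N limits. On release it sprang back about 0.3 rad, the upper end of the expected range, and was holding in the last pictures.
- **Bystanders:** The bottle and tip box look unmoved in the last pictures. The dish was outside them, and the arm never went near it.

**What disagreed:**
- The reported tool position put the fingertips about 30 mm further forward than the pictures showed. My first close on the bolt handle therefore went just above the ball and pressed on it with about 5 N. I corrected for this for the rest of the job.
- The knob lever measured about 0.1 rad further clockwise at the start than the description says for zero.
- The tightening force readings were noisy by about 1 N, so I checked the final value against the measured moment, which agreed.

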